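# Check the jaw gap of a pouch sealer with a taper gauge

### The arm

A 6-joint arm with a two-finger parallel gripper is mounted at the origin on a cart in front of the work surface, level with it; the furniture and walls round the work are solid. World frame = base frame: x ahead of the robot, y to its left, z up, the work surface at z = 0. Lengths are in m, angles in degrees, forces in N, time in s.
With the tool pointing down it reaches from about 0.2 to 0.875 m from the base axis. Payload 3.4 kg.
Tool frame: the origin (TCP) lies midway between the tips of the shut fingers; the grasp point (between the pads) lies behind it (arm.grasp_offset is the z of the grasp point in the tool frame, in m); z points along the fingers, y is the direction in which the jaws open and shut (so a half turn about z gives the same grasp; the last joint's range is limited). The gripper opens to 94 mm and grips with 3 to 60 N. Pads are 16 mm wide; open, the fingers measure 119 mm over their backs; the gripper's body (75 mm by 177 mm) begins 78 mm behind the grasp point.
Start: joints at [64.171, 15.808, 86.224, -0, 77.962, -6.933], TCP at [0.186, 0.544, 0.205] pointing down, gripper open.
Joint ranges: [-165.64, 165.64], [-43.16, 119.46], [12.63, 154.43], [-67.54, 247.53], [6.08, 155.33], [-154.97, 154.97]. Speed limits (degrees/s): [147.25, 147.25, 180, 180, 180, 180].

### API

Orientations are given as a 3x3 rotation matrix whose columns are the frame's x, y, z axes.
In Python, from bench import arm gives the robot as it stands. The module is installed in compiled form; this text tells all that it offers.
- The arm moves only by the tool servo_tool, never from a script. Its argument "moves" is a list of rows, each a list of 7 numbers: the opening, from 0 (shut) to 1 (fully open), then the shift along the tool's x, y, z in cm, then the turn, a rotation vector about the tool's x, y, z in rad. A call has 1 to 5 rows; each row shifts and turns the pose as measured when the row begins, along the tool's axes as they then stand; what a row does not reach is not made up. A row lasts 1/8 s, in which the tool goes at most 62.5 mm and 10.7 degrees, less where a joint would pass 70% of its speed; a pose out of reach is approached as far as the arm can. A call is refused whole if a number of a shift passes 6.25 or a number of a turn 0.188, either way. A call with a gripper value outside its range is refused whole. The fingers move at their own pace and stop on an object; "squeeze" is the grip in N (left out, the last holds). Time passes only in rows, so rows that do not move let the fingers close. It gives the time, the measured TCP pose, the force and the opening at its end, in the units of the state.
- arm.get_obs(): the state, without advancing time (a new reading comes with each control period).
- arm.get_image(name): name is "side" or "top"; returns (picture, depth): 480x640x3 uint8, red, green, blue; 480x640 float32, m along the optical axis (not along the pixel's ray), 0 where there is no reading.
- arm.camera_model(name): a dict with "fov_y" (degrees; the focal length in pixels is half the picture's height over the tangent of half this angle, whatever the lens; pixels are square), "cx", "cy" (the principal point, pixels), "dist" ([k1, k2, p1, p2, k3] as OpenCV has them; the pictures are not rectified), "R" (3x3) and "t" (3): a world point X has camera coordinates R X + t. Camera axes: x right, y down, z forward; pixel columns grow to the right and rows downward; lengths in m; the calibration is good to about 2 mm. A picture is of the moment at which its call begins. camera_model takes no time and is no camera call.
- arm.sign_off(): hands the job in, once; it reports no verdict.
The state is a dict: "time_s": time; "q": joint angles; "joint_velocities": joint speeds; "joint_efforts": joint torques, N m; "tcp_pos": TCP position; "ee_rot": TCP orientation; "contact_force": force on the tool from outside, world axes, zero at the start; "moment": the same for the moment, N m; "finger_gap": opening from 0.0 (shut) to 1.0 (fully open).
Only numpy, scipy, OpenCV 4.12 (cv2) and the standard library are available. Lean on these libraries where they do the work, as an engineer would, in place of code of your own. Each camera call takes 0.05 s, during which the arm holds its last target. There are 200 camera calls.

### The job

Check the gap of the little pouch sealer: first push its jaw fully shut by the black grip, then take the taper gauge by its blue handle out of the stand and slide its blade straight down into the middle of the slot, flat between the two brass bars, until it drags snugly on both without being forced. Finish while still holding the gauge there, upright, at that depth; do not let go, leave the jaw shut, and leave the other things on the table alone.

Things in the scene. Friction and masses are not known exactly. Their poses are not given: they have to be found in the camera images.
- sealer: Small upright bar sealer, bolted down: white base plate 165 x 130 x 14 mm, fixed white block at its back, sliding grey jaw in front. Origin: on the table under the slot between its two brass bars; x points level from the jaw through the slot to the fixed block, y along the slot, z up. Nothing of it is higher than 106 mm.
- jaw (a joint): How far the grey jaw stands open, in m: 0 shut home against its stop, up to 0.035 open; it opens along the sealer's -x and starts open. It slides stiffly (about 9 N of friction) and stays where it is left; it is shut by pushing or drawing its black grip along the sealer's +x.
- jaw_grip (a point): Centre of the top of the jaw's upright black grip, 105 mm above the table; moves with the jaw (jaw shut: x = -0.080 m, y = 0 in the sealer's frame). The grip is a rounded post 22 x 22 mm, 64 mm tall, on a low stalk (18 mm wide, top 57 mm above the table), 31 mm clear of the jaw; its upper 45 mm are free all round.
- front_bar: Brass bar on the jaw, 90 mm long (y), 10 mm thick. Origin: middle of the top edge of its upright slot-side face, 95 mm above the table; the face reaches 55 mm down; above the edge the bar slopes back 30 degrees for 10 mm as a lead-in. Axes as the sealer's. Sprung: yields straight back up to 5 mm, 1 N to start and 2.3 N more a mm.
- rear_bar: The same bar on the fixed block, facing the other; like origin, lead-in and spring. With the jaw shut the gap between the upright faces is 3.5 to 5.5 mm, different each time, its middle midway between the two bars' origins. Under the gap the slot is free down to 14 mm above the table, within 35 mm either side of its middle.
- gauge: Taper gauge, 70 g. Steel blade 70 mm long, 26 wide (y), thickness (x) from 2 mm at the tip evenly to 14 at the handle. Blue handle 22 mm thick (x), 38 wide (y), 70 to 120 mm above the tip. Origin: blade tip; z up to the handle; front and back alike. It first drags 9 to 21 mm below the bars' top edges; centred, it is snug at about 8 N of downward push (some 0.4 N a mm).
- stand: Fixed grey stand, block 52 x 66 mm, 78 mm high, with an upright slot 17.5 x 29.5 mm right through, in which the blade hangs, the handle's shoulder resting on top (gauge tip 8 mm above the table). Origin: on the table under the slot's middle; axes as the gauge in it.
- slide_box: Loose carton 55 x 85 x 32 mm, white and green; leave alone. Origin under its centre.
- jar_2: Small clear jar with black cap, 43 mm wide, 72 mm tall; leave alone. Origin under its centre.
- bench_timer: Flat white timer with three coloured buttons, 62 x 66 x 18 mm; leave alone. Origin under its centre.
- liner_pen: Pen lying flat, 142 mm long; leave alone. Origin under its centre.
- vial_2: Small tube with blue cap lying on its side, 50 mm long; leave alone. Origin under its centre.
Mind the look-alikes: they are no part of the job. What is shaped like the stand but purple is not meant.

How it is judged:
By the outcome, as a careful person would: the job done as asked, in the order asked, and still so for the second after the job is handed in, while the arm keeps its last pose, push and grip.
It also fails if it takes over 58 s, if anything falls off the work surface, if the arm or the gripper's body presses on something with over 40 N, if the wrist force passes 120 N, or if a joint passes its speed limit or range.

## Working session

There is one attempt and no reset: what is moved stays moved. The work goes in short steps, Python scripts to look and compute and a tool call to move; the robot and the scene stay as the last step left them, time stands still between calls to the robot, and variables do not carry over. Pictures are saved under pics/ and viewed, about 8 in all and at most 12, crops included, and the job is handed in when it is done.

Besides the shell and the picture viewer there is one more tool, called after ">>>" as name([rows], argument=value, ...), one row to a line, values as JSON. servo_tool: Moves the arm, as the interface text tells. Its arguments: {"type":"object","properties":{"moves":{"type":"array","items":{"type":"array","items":{"type":"number"}}},"squeeze":{"type":"number"}},"required":["moves"]}

```bash
mkdir -p pics
cat > h.py <<'E'
import numpy as np, cv2
from bench import arm
def grab(n,save=None):
    im,d=arm.get_image(n)
    if save: cv2.imwrite('pics/'+save,im[:,:,::-1]); np.savez('pics/'+save+'.npz',im=im,d=d)
    return im,d
def K(n):
    c=arm.camera_model(n); f=240/np.tan(np.radians(c['fov_y']/2))
    return np.array([[f,0,c['cx']],[0,f,c['cy']],[0,0,1]]),np.array(c['dist'],float),np.array(c['R']),np.array(c['t'])
def ray(n,uv):
    k,ds,R,t=K(n)
    p=cv2.undistortPoints(np.array(uv,float).reshape(-1,1,2),k,ds).reshape(-1,2)
    return np.c_[p,np.ones(len(p))],R,t
def onz(n,uv,z):
    r,R,t=ray(n,uv); o=-R.T@t; w=r@R
    return o+w*((z-o[2])/w[:,2])[:,None]
def cloud(n,d):
    v,u=np.mgrid[0:480,0:640]; r,R,t=ray(n,np.c_[u.ravel(),v.ravel()])
    P=(r*d.reshape(-1,1)-t)@R
    return P.reshape(480,640,3)
def proj(n,X):
    k,ds,R,t=K(n); return cv2.projectPoints(np.array(X,float).reshape(-1,1,3),cv2.Rodrigues(R)[0],t,k,ds)[0].reshape(-1,2)
E
python3 - <<'E'
from h import *
for n in('top','side'):
    grab(n,n+'0.png'); c=arm.camera_model(n); print(n,c['fov_y'],-np.array(c['R']).T@np.array(c['t']),np.array(c['R'])[2])
o=arm.get_obs(); print(o, arm.grasp_offset)
E
```

```text
top 47.44621206592422 [ 0.15827271 -0.0024224   1.64651621] [ 0.21687328  0.00439705 -0.97618986]
side 46.189159396008705 [0.47044366 1.32159904 0.68049908] [ 0.00627045 -0.91155983 -0.41111964]
{'time_s': 0.1, 'q': array([ 6.41712367e+01,  1.58425986e+01,  8.62857769e+01,  1.51001792e-05,
        7.79646448e+01, -6.93215175e+00]), 'joint_velocities': array([-0.09704763, -0.09914374, -0.14991166,  0.13591361,  0.01964255,
        0.05344865]), 'joint_efforts': array([ 1.78070422e-03, -4.05457342e+01, -2.37780887e+01,  7.01817800e-02,
        2.99778418e-02, -3.52743541e-05]), 'tcp_pos': array([0.1859952 , 0.5435475 , 0.20472043]), 'ee_rot': array([[-9.46104426e-01,  3.23860949e-01, -7.07567741e-04],
       [ 3.23861662e-01,  9.46103318e-01, -1.46120932e-03],
       [ 1.96203551e-04, -1.61161067e-03, -9.99998682e-01]]), 'contact_force': array([ 0.11171284, -0.70421673, -0.02193625]), 'moment': array([ 0.03565032, -0.0341917 , -0.08809853]), 'finger_gap': 0.9987829280751153} -0.0188
```

View pics/top0.png

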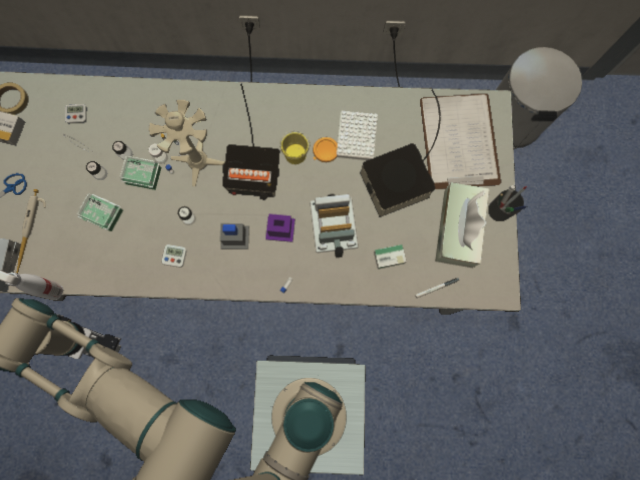

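View pics/side0.png

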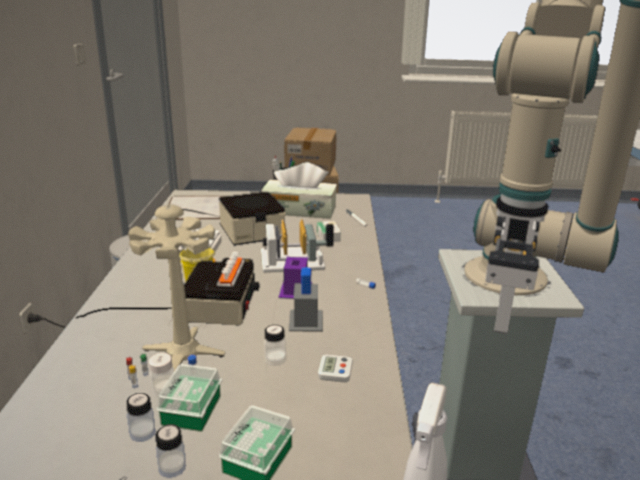

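The top view shows the gauge and its grey stand near (231,232), the purple look-alike at (280,228), and the sealer at (333,222) with its black grip at (338,250). I'll enlarge that area.

Run:
```python
from h import *
f=np.load('pics/top0.png.npz'); im,d=f['im'],f['d']
a=cv2.resize(im[185:270,210:370],None,fx=5,fy=5,interpolation=cv2.INTER_CUBIC)
for i in range(0,160,20): cv2.putText(a,str(210+i),(i*5,10),0,.35,(255,255,0)); a[:14,i*5]=255
for i in range(0,85,10): cv2.putText(a,str(185+i),(0,i*5+4),0,.35,(255,255,0))
cv2.imwrite('pics/topc.png',a[:,:,::-1])
P=cloud('top',d)
f2=np.load('pics/side0.png.npz'); im2,d2=f2['im'],f2['d']
b=cv2.resize(im2[205:345,240:360],None,fx=4.2,fy=4.2,interpolation=cv2.INTER_CUBIC)
for i in range(0,120,20): cv2.putText(b,str(240+i),(int(i*4.2),10),0,.35,(255,255,0))
for i in range(0,140,10): cv2.putText(b,str(205+i),(0,int(i*4.2)+4),0,.35,(255,255,0))
cv2.imwrite('pics/sidec.png',b[:,:,::-1])
def rect(m,lab):
    q=P[m]; 
    if len(q)<4: print(lab,len(q));return
    r=cv2.minAreaRect((q[:,:2]*1000).astype(np.float32)); print(lab,len(q),np.round(q.mean(0)*1000,1),np.round(r[0],1),np.round(r[1],1),round(r[2],1))
I=im.astype(int); Rr,G,B=I[...,0],I[...,1],I[...,2]; Z=P[...,2]
win=np.zeros(Z.shape,bool); win[180:275,200:375]=1
rect(win&(B>Rr+50)&(B>G+40)&(np.arange(640)[None]<255)&(np.arange(480)[:,None]<250)&(Z>.10),'handle')
w2=np.zeros_like(win); w2[215:255,210:255]=1
rect(w2&(Z>.065)&(Z<.09),'stand top')
w3=np.zeros_like(win); w3[185:262,305:365]=1
rect(w3&(Z>.005)&(Z<.022),'base'); 
rect(w3&(Rr>B+45),'brass')
rect(w3&(Z>.09)&(Rr+G+B<120),'grip')
print(np.round(Z[222:258,331:347:3]*1000).astype(int))
```

```text
handle 88 [506.2 240.4 162. ] [348.1 120.1] [450.6  34.3] 37.2
stand top 280 [507.5 243.1  77.2] [513.2 246. ] [55.9 68.8] 2.3
base 987 [556.3 -54.8  11.9] [571.7 -59.9] [243.  182.2] 1.0
brass 248 [562.3 -56.   93.7] [565.4 -55.7] [70.9 87. ] 8.7
grip 38 [462.  -70.5 102.3] [462.3 -70.2] [18.8 14.9] 3.3
[[ 11  15  13  15  10  15]
 [ 10  18  11  16   2  15]
 [ 13  11  19  19  11  94]
 [ 13   6  91  99  98  97]
 [ 95  92  99 100 107 109]
 [106 103 100 109  89  96]
 [ 94  95  94  89  93  89]
 [ 89  87  83  85  79  74]
 [ 81  76  71  73  60  64]
 [ 67  65  59  83  89  88]
 [ 88  91  84  87  90  96]
 [ 87  86  85  82  90  86]
 [ 92  82  88  82  93  83]
 [ 85  81  92  86  89  88]
 [ 96  90  95  84  86  87]
 [ 88  89  82  84  82  78]
 [ 89  81  85  72  73  65]
 [ 65  70  63  57  58  56]
 [ 67  61  52  46  40  33]
 [ 50  50  62  55  24  19]
 [ 35  48  58  54  12  13]
 [ 11  13  57  49  13  17]
 [ 13   8  51  49  17  21]
 [ 11  17  56  56  20   9]
 [  9  14  53  52  15   9]
 [ 10   8  63  99  13   9]
 [ 14   6 107 102   7  15]
 [ 12  14 101 110 100  12]
 [ 12  11 101 104 101  -3]
 [  4   9 100 104  98  -3]
 [ -2  -2 102 108  96   5]
 [  2  -1 104 103 105   1]
 [ -5  -5  99 100  -4   2]
 [  3   1  85  88   1  -2]
 [ -3   5  76  68   9   1]
 [  0  -3  57  62  -7   5]]
```

View pics/topc.png

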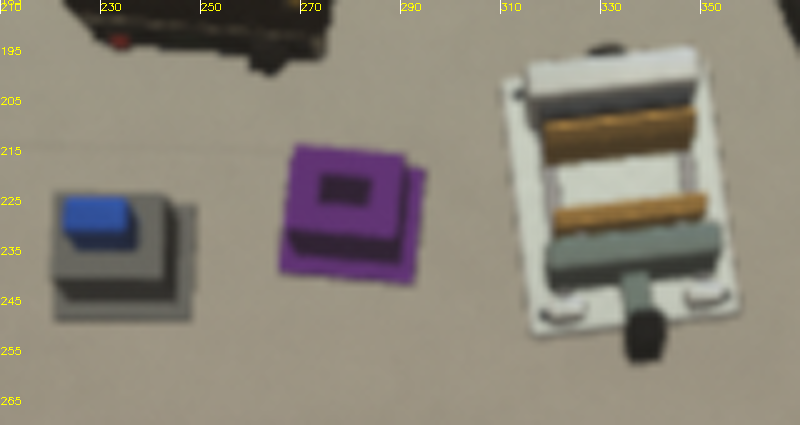

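View pics/sidec.png

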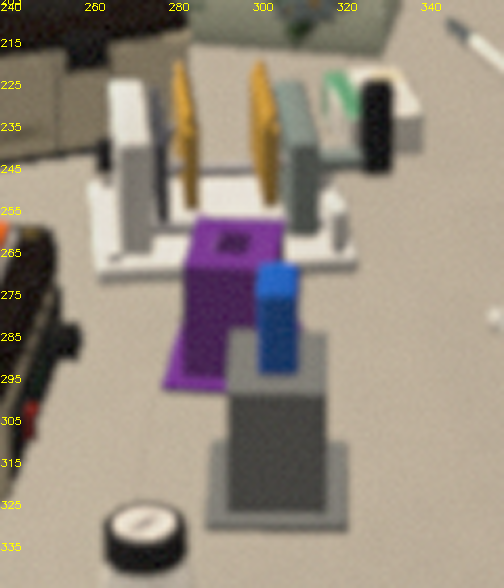

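The crops show the base plate corners at about (310,201), (317,252) and (358,247), the rear bar's top edge from (319,210) to (349,206), and the grip top at about (338.6,250). In the side view the grip top is near (327,224). Next I turn these pixels into poses.

Run:
```python
from h import *
c=lambda l:[(210+(x+.5)/5-.5,185+(y+.5)/5-.5) for x,y in l]
s=lambda l:[(240+(x+.5)/4.2-.5,205+(y+.5)/4.2-.5) for x,y in l]
pr=lambda n,a:print(n,np.round(a*1000,1).tolist())
def yaw(a): d=a[1]-a[0]; return np.degrees(np.arctan2(d[0],-d[1]))
for n,l,z in[('rear top edge',[(545,125),(695,107)],.1037),('front top rear edge',[(553,213),(707,195)],.1037),('front bottom edge',[(555,232),(707,215)],.1037),('base near',[(535,335),(740,312)],.014),('jaw',[(548,245),(720,225)],.1),('base left',[(502,80),(535,335)],.014)]:
    a=onz('top',c(l),z); pr(n,a); print(' yaw(y axis -> from -y)',yaw(a))
pr('grip',onz('top',c([(645,327)]),.105))
pr('handle top c',onz('top',c([(97,215)]),.128)); pr('handle corners',onz('top',c([(65,198),(130,198),(65,232),(130,232)]),.128))
pr('stand top corners',onz('top',c([(53,193),(165,193),(53,278),(165,278)]),.078))
pr('side grip',onz('side',s([(377,82)]),.105))
pr('side handle c',onz('side',s([(277,281)]),.128))
pr('side stand top corners',onz('side',s([(228,393),(326,393),(236,330),(326,330)]),.078))
f=np.load('pics/top0.png.npz'); P=cloud('top',f['d'])
q=P.reshape(-1,3); m=(q[:,0]>.3)&(q[:,0]<.85)&(abs(q[:,1])<.4)&(q[:,2]>.11); 
for y in np.arange(-.4,.4,.1):
    k=m&(q[:,1]>=y)&(q[:,1]<y+.1)
    if k.sum()>8: print(round(y,1),k.sum(),np.round(q[k].min(0),3),np.round(q[k].max(0),3))
```

```text
rear top edge [[583.8, -8.6, 103.7], [598.0, -96.1, 103.7]]
 yaw(y axis -> from -y) 9.256838010803232
front top rear edge [[531.0, -15.1, 103.7], [545.2, -104.3, 103.7]]
 yaw(y axis -> from -y) 9.024832024035327
front bottom edge [[519.7, -16.6, 103.7], [533.2, -104.5, 103.7]]
 yaw(y axis -> from -y) 8.721847952490425
base near [[475.9, -7.5, 14.0], [494.9, -131.9, 14.0]]
 yaw(y axis -> from -y) 8.688595446925707
jaw [[512.7, -12.9, 100.0], [528.4, -112.5, 100.0]]
 yaw(y axis -> from -y) 8.972379412868312
base left [[636.4, 18.8, 14.0], [475.9, -7.5, 14.0]]
 yaw(y axis -> from -y) -80.71008807866684
grip [[465.3, -70.3, 105.0]]
handle top c [[514.0, 245.3, 128.0]]
handle corners [[523.3, 264.2, 128.0], [524.7, 227.2, 128.0], [503.4, 262.8, 128.0], [504.8, 225.8, 128.0]]
stand top corners [[538.1, 280.3, 78.0], [540.6, 214.3, 78.0], [486.8, 276.5, 78.0], [489.3, 211.0, 78.0]]
side grip [[468.4, -63.9, 105.0]]
side handle c [[517.0, 257.3, 128.0]]
side stand top corners [[540.2, 285.0, 78.0], [490.7, 282.5, 78.0], [540.3, 218.6, 78.0], [492.6, 216.0, 78.0]]
0.1 73 [0.67  0.147 0.11 ] [0.696 0.2   0.13 ]
0.2 218 [0.5   0.202 0.11 ] [0.698 0.266 0.136]
0.3 1283 [0.68  0.303 0.113] [0.834 0.4   0.324]
```

```bash
cat >> h.py <<'E'
from scipy.spatial.transform import Rotation as Ro
def goal(p,yaw,open_=1,step=.05,n=None):
    """yaw: world angle (deg) of tool y, tool pointing down; prints rows"""
    o=arm.get_obs(); R=np.array(o['ee_rot']); p0=np.array(o['tcp_pos'])
    y=np.radians(yaw); Y=np.array([np.cos(y),np.sin(y),0]); Z=np.array([0,0,-1.]); Rg=np.c_[np.cross(Y,Z),Y,Z]
    rv=Ro.from_matrix(R.T@Rg).as_rotvec(); dp=np.array(p)-p0
    n=n or int(max(np.ceil(np.linalg.norm(dp)/step),np.ceil(np.linalg.norm(rv)/.16),1))
    print('t',round(o['time_s'],2),'p',np.round(p0*1000,1),'F',np.round(o['contact_force'],1),'M',np.round(o['moment'],2),'gap',round(o['finger_gap']*94,1),'tot cm',np.round(R.T@dp*100,2),'rv',np.round(rv,3),'n',n)
    for i in range(n):
        Ri=R@Ro.from_rotvec(rv*i/n).as_matrix(); print([open_]+np.round(Ri.T@dp/n*100,2).tolist()+np.round(rv/n,3).tolist())
E
python3 -c "
from h import *
goal([.466,-.069,.17],99)"
```

```text
t 0.1 p [186.  543.5 204.7] F [ 0.1 -0.7 -0. ] M [ 0.04 -0.03 -0.09] gap 93.9 tot cm [-46.33 -48.88   3.54] rv [-0.002 -0.001 -0.487] n 14
[1, -3.31, -3.49, 0.25, -0.0, -0.0, -0.035]
[1, -3.19, -3.6, 0.25, -0.0, -0.0, -0.035]
[1, -3.06, -3.71, 0.25, -0.0, -0.0, -0.035]
[1, -2.93, -3.82, 0.25, -0.0, -0.0, -0.035]
[1, -2.79, -3.92, 0.25, -0.0, -0.0, -0.035]
[1, -2.66, -4.01, 0.25, -0.0, -0.0, -0.035]
[1, -2.51, -4.1, 0.25, -0.0, -0.0, -0.035]
[1, -2.37, -4.19, 0.25, -0.0, -0.0, -0.035]
[1, -2.22, -4.27, 0.25, -0.0, -0.0, -0.035]
[1, -2.07, -4.34, 0.25, -0.0, -0.0, -0.035]
[1, -1.92, -4.41, 0.25, -0.0, -0.0, -0.035]
[1, -1.77, -4.47, 0.25, -0.0, -0.0, -0.035]
[1, -1.61, -4.53, 0.25, -0.0, -0.0, -0.035]
[1, -1.45, -4.59, 0.25, -0.0, -0.0, -0.035]
```

>>> servo_tool([
  [1,-3.3,-3.5,0.2,0,0,-0.035],
  [1,-3.2,-3.6,0.2,0,0,-0.035],
  [1,-3.1,-3.7,0.2,0,0,-0.035],
  [1,-2.9,-3.8,0.2,0,0,-0.035],
  [1,-2.8,-3.9,0.2,0,0,-0.035],
])

```text
time_s: 0.72
tcp_pos: [0.2883, 0.3216, 0.1922]
ee_rot: [[-0.99, 0.142, -0.002], [0.142, 0.99, -0.004], [0.001, -0.004, -1.0]]
contact_force: [0.4, 0.4, 0.6]
finger_gap: 1.002
```

>>> servo_tool([
  [1,-2.7,-4.0,0.2,0,0,-0.035],
  [1,-2.5,-4.1,0.2,0,0,-0.035],
  [1,-2.4,-4.2,0.2,0,0,-0.035],
  [1,-2.2,-4.3,0.2,0,0,-0.035],
  [1,-2.1,-4.3,0.2,0,0,-0.035],
])

```text
time_s: 1.35
tcp_pos: [0.3938, 0.0969, 0.1817]
ee_rot: [[-0.999, -0.04, -0.002], [-0.04, 0.999, -0.004], [0.002, -0.003, -1.0]]
contact_force: [0.7, 0.3, 0.5]
finger_gap: 1.003
```

```bash
python3 -c "
from h import *
goal([.466,-.069,.17],99)"
```

```text
t 1.35 p [393.8  96.9 181.7] F [0.7 0.3 0.5] M [ 0.05 -0.05 -0.07] gap 94.2 tot cm [ -6.55 -16.86   1.22] rv [-0.003 -0.002 -0.117] n 4
[1, -1.64, -4.22, 0.3, -0.001, -0.001, -0.029]
[1, -1.51, -4.26, 0.3, -0.001, -0.001, -0.029]
[1, -1.39, -4.3, 0.3, -0.001, -0.001, -0.029]
[1, -1.26, -4.34, 0.3, -0.001, -0.001, -0.029]
```

>>> servo_tool([
  [1,-1.6,-4.2,0.3,0,0,-0.029],
  [1,-1.5,-4.3,0.3,0,0,-0.029],
  [1,-1.4,-4.3,0.3,0,0,-0.029],
  [1,-1.3,-4.3,0.3,0,0,-0.029],
  [1,0,0,0,0,0,0],
])

```text
time_s: 1.98
tcp_pos: [0.4679, -0.0773, 0.1683]
ee_rot: [[-0.988, -0.154, -0.003], [-0.154, 0.988, -0.003], [0.003, -0.002, -1.0]]
contact_force: [-0.2, 0.5, -1.0]
finger_gap: 0.999
```

```bash
python3 -c "
from h import *
goal([.466,-.069,.07],99)
im,d=grab('side','s1.png')
a=cv2.resize(im[150:290,220:400],None,fx=4,fy=4,interpolation=cv2.INTER_CUBIC); cv2.imwrite('pics/s1c.png',a[:,:,::-1])"
```

```text
t 1.98 p [467.9 -77.3 168.3] F [-0.2  0.5 -1. ] M [ 0.06  0.03 -0.02] gap 93.9 tot cm [0.03 0.87 9.83] rv [-0.002 -0.003 -0.003] n 2
[1, 0.02, 0.43, 4.92, -0.001, -0.002, -0.001]
[1, 0.02, 0.43, 4.92, -0.001, -0.002, -0.001]
```

View pics/s1c.png

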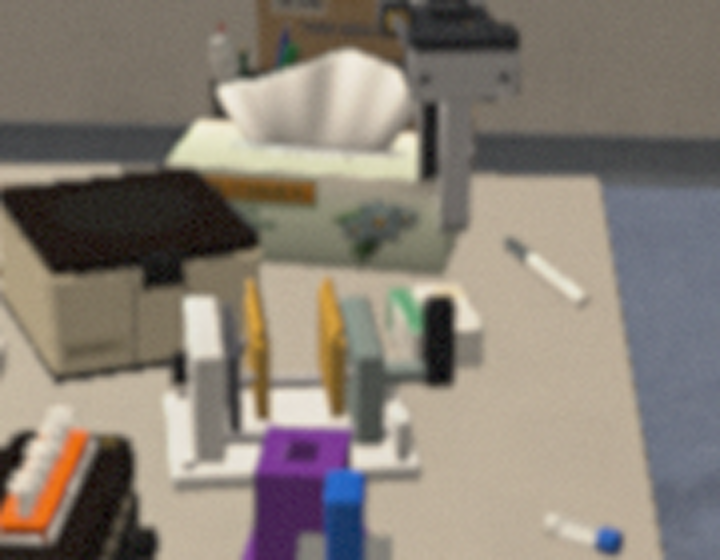

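The side view shows the finger tip at crop (455,228) and the grip top at (440,300), which is picture (329.5,224.5). I'll check the x agreement by projection while going down.

```bash
python3 -c "
from h import *
o=arm.get_obs(); p=o['tcp_pos'];R=np.array(o['ee_rot'])
f=lambda a:np.round(((a-[220,150]+.5)*4-.5),0).tolist()
for s in(.047,.0595): print('tip',f(proj('side',p+R@[0,s,0])))
for x in(.462,.466,.470): print(x,f(proj('side',[[x,-.069,.105],[x,-.069,.045]])))"
```

```text
tip [[455.0, 228.0]]
tip [[458.0, 235.0]]
0.462 [[449.0, 295.0], [446.0, 377.0]]
0.466 [[443.0, 295.0], [441.0, 377.0]]
0.47 [[437.0, 295.0], [435.0, 377.0]]
```

>>> servo_tool([
  [1,0,0.8,3.2,0,0,0],
  [1,0,0,3.2,0,0,0],
  [1,0,0,3.2,0,0,0],
  [0.3,0,0,0,0,0,0],
  [0.0,0,0,0,0,0,0],
], squeeze=30)

```text
time_s: 2.65
tcp_pos: [0.4632, -0.0625, 0.0716]
ee_rot: [[-0.987, -0.158, -0.004], [-0.158, 0.988, 0.0], [0.003, 0.001, -1.0]]
contact_force: [-0.8, -0.5, -0.2]
finger_gap: 0.824
```

>>> servo_tool([
  [0,0,0,0,0,0,0],
  [0,0,0,0,0,0,0],
  [0,0,0,0,0,0,0],
])

```text
time_s: 3.02
tcp_pos: [0.4651, -0.0626, 0.0746]
ee_rot: [[-0.987, -0.158, 0.002], [-0.158, 0.987, -0.001], [-0.002, -0.001, -1.0]]
contact_force: [0.9, -0.1, -0.5]
finger_gap: 0.503
```

>>> servo_tool([
  [0,0,0,0,0,0,0],
  [0,0,0,0,0,0,0],
  [0,0,0,0,0,0,0],
  [0,0,0,0,0,0,0],
])

```text
time_s: 3.52
tcp_pos: [0.4666, -0.0708, 0.0748]
ee_rot: [[-0.987, -0.161, 0.004], [-0.161, 0.987, -0.015], [-0.002, -0.016, -1.0]]
contact_force: [-0.0, 1.8, 2.9]
finger_gap: 0.232
```

>>> servo_tool([
  [0,-0.8,0,0,0,0,0],
  [0,-0.8,0,0,0,0,0],
  [0,-0.8,0,0,0,0,0],
], squeeze=45)

```text
time_s: 3.9
tcp_pos: [0.4783, -0.0689, 0.0747]
ee_rot: [[-0.987, -0.162, -0.021], [-0.162, 0.987, -0.019], [0.023, -0.015, -1.0]]
contact_force: [-8.8, -6.3, 8.0]
finger_gap: 0.233
```

>>> servo_tool([
  [0,-0.9,0,0,0,0,0],
  [0,-0.9,0,0,0,0,0],
  [0,-0.9,0,0,0,0,0],
])

```text
time_s: 4.28
tcp_pos: [0.4925, -0.0667, 0.0746]
ee_rot: [[-0.985, -0.164, -0.047], [-0.163, 0.986, -0.023], [0.05, -0.015, -0.999]]
contact_force: [-9.7, -5.8, 9.2]
finger_gap: 0.233
```

>>> servo_tool([
  [0,-0.8,0,0,0,0,0],
  [0,-0.8,0,0,0,0,0],
])

```text
time_s: 4.53
tcp_pos: [0.4999, -0.0656, 0.0746]
ee_rot: [[-0.984, -0.164, -0.064], [-0.163, 0.986, -0.026], [0.068, -0.015, -0.998]]
contact_force: [-10.2, -6.7, 10.0]
finger_gap: 0.231
```

>>> servo_tool([
  [0,-0.7,0,0,0,-0.03,0],
  [0,-0.7,0,0,0,-0.03,0],
])

```text
time_s: 4.78
tcp_pos: [0.5008, -0.0654, 0.0744]
ee_rot: [[-0.985, -0.168, -0.032], [-0.167, 0.986, -0.02], [0.035, -0.014, -0.999]]
contact_force: [-10.4, -6.2, 12.6]
finger_gap: 0.23
```

>>> servo_tool([
  [0,-0.8,0,0,0,-0.02,0],
  [0,-0.8,0,0,0,-0.02,0],
])

```text
time_s: 5.03
tcp_pos: [0.5013, -0.0653, 0.0744]
ee_rot: [[-0.985, -0.171, -0.022], [-0.17, 0.985, -0.018], [0.025, -0.014, -1.0]]
contact_force: [-13.5, -7.8, 15.4]
finger_gap: 0.23
```

>>> servo_tool([
  [0,-1.5,0,0,0,-0.01,0],
  [0,-1.5,0,0,0,-0.01,0],
])

```text
time_s: 5.28
tcp_pos: [0.5034, -0.065, 0.0739]
ee_rot: [[-0.983, -0.175, -0.058], [-0.174, 0.984, -0.024], [0.061, -0.014, -0.998]]
contact_force: [-20.6, -10.7, 17.3]
finger_gap: 0.23
```

```bash
python3 -c "
from h import *
print(arm.get_obs()['contact_force'])
im,d=grab('side','s2.png')
a=cv2.resize(im[190:270,240:360],None,fx=6,fy=6,interpolation=cv2.INTER_CUBIC)
for i in range(0,120,20): cv2.putText(a,str(240+i),(i*6,10),0,.35,(255,255,0))
for i in range(0,80,10): cv2.putText(a,str(190+i),(0,i*6+4),0,.35,(255,255,0))
cv2.imwrite('pics/s2c.png',a[:,:,::-1])"
```

```text
[-20.58613044 -10.6651974   17.26978497]
```

View pics/s2c.png

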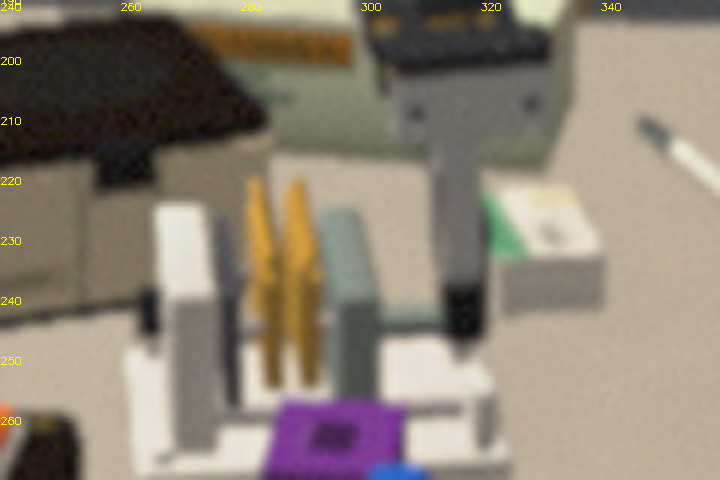

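The side view shows the jaw against its stop: the brass bars are at columns 283 and 290 with only a thin gap. Travel was 35 mm and the force climbed to 20 N with no further motion. Next I release.

>>> servo_tool([
  [0,0,0,0,0,0,0],
  [0.3,0,0,0,0,0,0],
  [0.6,0,0,0,0,0,0],
  [0.8,0,0,0,0,0,0],
  [0.8,0,0,0,0,0,0],
])

```text
time_s: 5.95
tcp_pos: [0.5042, -0.0642, 0.0738]
ee_rot: [[-0.983, -0.175, -0.057], [-0.174, 0.984, -0.023], [0.06, -0.013, -0.998]]
contact_force: [-1.0, -0.5, 0.9]
finger_gap: 0.584
```

>>> servo_tool([
  [0.8,0,0,0,0,0,0],
  [0.8,0,0,0,0,0,0],
  [0.8,0,0,-3,0,0,0],
  [0.8,0,0,-5,0,0,0],
  [0.8,0,0,-5,0,0,0],
])

```text
time_s: 6.58
tcp_pos: [0.5088, -0.0603, 0.2025]
ee_rot: [[-0.982, -0.176, -0.068], [-0.175, 0.984, -0.02], [0.07, -0.008, -0.997]]
contact_force: [1.2, -0.6, 0.5]
finger_gap: 0.803
```

```bash
python3 -c "
from h import *
goal([.515,.245,.20],2,.6)"
```

```text
t 6.58 p [508.8 -60.3 202.5] F [ 1.2 -0.6  0.5] M [ 0.08 -0.03  0.03] gap 75.5 tot cm [-5.96 29.95 -0.41] rv [-0.066 -0.045  1.711] n 11
[0.6, -0.54, 2.72, -0.04, -0.006, -0.004, 0.156]
[0.6, -0.11, 2.77, -0.02, -0.006, -0.004, 0.156]
[0.6, 0.32, 2.76, -0.0, -0.006, -0.004, 0.156]
[0.6, 0.74, 2.68, 0.01, -0.006, -0.004, 0.156]
[0.6, 1.15, 2.53, 0.02, -0.006, -0.004, 0.156]
[0.6, 1.52, 2.32, 0.03, -0.006, -0.004, 0.156]
[0.6, 1.87, 2.06, 0.04, -0.006, -0.004, 0.156]
[0.6, 2.16, 1.74, 0.04, -0.006, -0.004, 0.156]
[0.6, 2.41, 1.38, 0.04, -0.006, -0.004, 0.156]
[0.6, 2.59, 1.0, 0.04, -0.006, -0.004, 0.156]
[0.6, 2.71, 0.58, 0.03, -0.006, -0.004, 0.156]
```

>>> servo_tool([
  [0.6,-0.5,2.7,0,0,0,0.156],
  [0.6,-0.1,2.8,0,0,0,0.156],
  [0.6,0.3,2.8,0,0,0,0.156],
  [0.6,0.7,2.7,0,0,0,0.156],
  [0.6,1.2,2.5,0,0,0,0.156],
])

```text
time_s: 7.2
tcp_pos: [0.5163, 0.0803, 0.2046]
ee_rot: [[-0.805, 0.591, -0.056], [0.592, 0.805, -0.023], [0.032, -0.051, -0.998]]
contact_force: [-0.0, -0.3, -0.1]
finger_gap: 0.598
```

>>> servo_tool([
  [0.6,1.5,2.3,0,0,0,0.156],
  [0.6,1.9,2.1,0,0,0,0.156],
  [0.6,2.2,1.7,0,0,0,0.156],
  [0.6,2.4,1.4,0,0,0,0.156],
  [0.6,2.6,1.0,0,0,0,0.156],
])

```text
time_s: 7.82
tcp_pos: [0.5243, 0.2237, 0.2006]
ee_rot: [[-0.131, 0.99, -0.056], [0.991, 0.13, -0.023], [-0.016, -0.059, -0.998]]
contact_force: [0.2, 1.0, -0.7]
finger_gap: 0.599
```

```bash
python3 -c "
from h import *
goal([.515,.245,.19],2,.6)
im,d=grab('top','t2.png'); grab('side','s3.png')
a=cv2.resize(im[192:258,300:366],None,fx=9,fy=9,interpolation=cv2.INTER_CUBIC)
for i in range(0,66,10): cv2.putText(a,str(300+i),(i*9,10),0,.35,(255,255,0)); a[:14,i*9+4]=255
for i in range(0,66,10): cv2.putText(a,str(192+i),(0,i*9+8),0,.35,(255,255,0)); a[i*9+4,:14]=255
cv2.imwrite('pics/t2c.png',a[:,:,::-1])"
```

```text
t 7.83 p [524.3 223.7 200.6] F [ 0.2  1.  -0.7] M [-0.1   0.04 -0.02] gap 56.3 tot cm [ 2.25 -0.58  1.07] rv [-0.058  0.018  0.096] n 1
[0.6, 2.25, -0.58, 1.07, -0.058, 0.018, 0.096]
```

View pics/t2c.png

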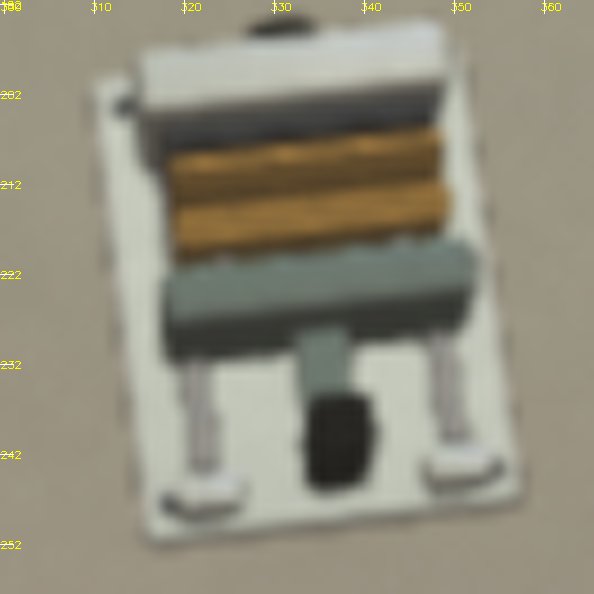

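The top view shows the jaw shut. The front bar's slot-side edge runs from crop (173,208) to (447,183), the rear bar's back edge from (168,157) to (440,128), and the grip is at (338,415).

Run:
```python
from h import *
c=lambda l:[(300+(x+.5)/9-.5,192+(y+.5)/9-.5) for x,y in l]
X=np.array([np.cos(np.radians(9)),np.sin(np.radians(9))])
def line(l,z,off):
    a=onz('top',c(l),z)[:,:2]; d=a[0]-a[1]; y=np.degrees(np.arctan2(-d[0],d[1])); m=a.mean(0)+off*X
    print(np.round(a*1000,1).tolist(),'yaw',round(y,2),'len',np.linalg.norm(d),'slot mid',np.round(m*1000,1))
line([(173,208),(447,183)],.095,.00225)
line([(168,157),(440,128)],.1037,-.01225)
line([(178,254),(450,229)],.1037,.01225)
g=onz('top',c([(338,415)]),.105)[0,:2]; print('grip',g, 'slot from grip',g+.08*X)
line([(165,285),(475,250)],.1,0) # jaw
# top profile across slot: sample brass image along x at slot centre
f=np.load('pics/t2.png.npz'); im=f['im'].astype(np.float32)
Y=np.array([-X[1],X[0]]); c0=np.array([.5665,-.0535])
for s in np.arange(-.03,.031,.003):
    pts=[np.r_[c0+s*X+t*Y,.1] for t in np.linspace(-.035,.035,25)]
    q=proj('top',pts); v=cv2.remap(im,q[:,0].astype(np.float32)[None],q[:,1].astype(np.float32)[None],1).mean((0,1)); print(round(s*1000),v.round().astype(int))
```

```text
[[570.8, -9.7], [582.6, -98.8]] yaw 7.56 len 0.08993653627154231 slot mid [578.9 -53.9]
[[585.5, -7.4], [598.7, -95.6]] yaw 8.48 len 0.08914675272437723 slot mid [580.  -53.4]
[[553.1, -11.8], [564.8, -99.6]] yaw 7.59 len 0.08860220580988187 slot mid [571.1 -53.8]
grip [ 0.50144215 -0.06498731] slot from grip [ 0.58045721 -0.05247255]
[[543.6, -8.0], [559.1, -108.1]] yaw 8.81 len 0.10135329588377077 slot mid [551.3 -58. ]
-30 [66 68 62]
-27 [88 93 85]
-24 [104 113 103]
-21 [108 118 109]
-18 [109 120 111]
-15 [109 120 112]
-12 [102 109  98]
-9 [87 82 66]
-6 [85 70 46]
-3 [117  91  51]
0 [138 106  58]
3 [139 107  58]
6 [134 103  56]
9 [109  84  48]
12 [88 69 42]
15 [91 71 43]
18 [98 76 45]
21 [118  92  52]
24 [124  97  56]
27 [88 72 49]
30 [59 56 50]
```

>>> servo_tool([
  [0.6,2.2,-0.6,1.0,-0.058,0.018,0.096],
  [0.6,0,0,0,0,0,0],
])

```text
time_s: 8.18
tcp_pos: [0.5147, 0.2448, 0.1898]
ee_rot: [[-0.045, 0.999, 0.0], [0.999, 0.045, -0.001], [-0.001, 0.0, -1.0]]
contact_force: [-0.5, -0.2, -0.3]
finger_gap: 0.598
```

```bash
python3 -c "
from h import *
goal([.515,.246,.088],2,.6,step=.04)
o=arm.get_obs(); p=o['tcp_pos'];R=np.array(o['ee_rot'])
im,d=grab('side')
a=cv2.resize(im[180:330,240:380],None,fx=4,fy=4,interpolation=cv2.INTER_CUBIC); cv2.imwrite('pics/s4c.png',a[:,:,::-1])
f=lambda a:np.round(((a-[240,180]+.5)*4-.5),0).tolist()
print('tcp at handle height',f(proj('side',[[p[0],p[1],.128],[.515,.245,.128],p])))"
```

```text
t 8.18 p [514.7 244.8 189.8] F [-0.5 -0.2 -0.3] M [-0.09  0.09  0.02] gap 56.2 tot cm [ 0.12  0.04 10.18] rv [0.    0.001 0.01 ] n 3
[0.6, 0.04, 0.01, 3.39, 0.0, 0.0, 0.003]
[0.6, 0.04, 0.01, 3.39, 0.0, 0.0, 0.003]
[0.6, 0.04, 0.01, 3.39, 0.0, 0.0, 0.003]
tcp at handle height [[269.0, 357.0], [269.0, 357.0], [270.0, 252.0]]
```

View pics/s4c.png

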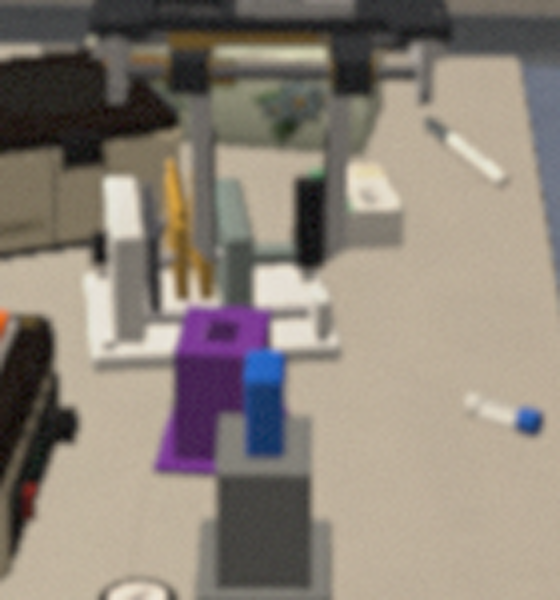

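The side view shows the fingers straddling the blue handle. Its top is at crop (264,360) against a predicted (269,357), so I go down and grip.

>>> servo_tool([
  [0.6,0,0.1,3.4,0,0,0.01],
  [0.6,0,0,3.4,0,0,0],
  [0.6,0,0,3.4,0,0,0],
  [0.3,0,0,0,0,0,0],
  [0.1,0,0,0,0,0,0],
], squeeze=30)

```text
time_s: 8.85
tcp_pos: [0.5254, 0.2393, 0.0902]
ee_rot: [[-0.041, 0.999, 0.011], [0.999, 0.041, -0.003], [-0.004, 0.01, -1.0]]
contact_force: [-0.4, 0.0, 1.4]
finger_gap: 0.423
```

>>> servo_tool([
  [0.1,0,0,0,0,0,0],
  [0.1,0,0,0,0,0,0],
  [0.1,0,0,0,0,0,0],
  [0.1,0,0,0,0,0,0],
])

```text
time_s: 9.35
tcp_pos: [0.5187, 0.2386, 0.0932]
ee_rot: [[-0.041, 0.999, -0.002], [0.999, 0.041, -0.004], [-0.004, -0.002, -1.0]]
contact_force: [-1.5, -0.4, -0.7]
finger_gap: 0.235
```

>>> servo_tool([
  [0.1,0,0,0,0,0,0],
  [0.1,0,0,-1.5,0,0,0],
  [0.1,0,0,-3,0,0,0],
  [0.1,0,0,-4,0,0,0],
  [0.1,0,0,-4,0,0,0],
], squeeze=50)

```text
time_s: 9.98
tcp_pos: [0.5216, 0.2391, 0.2237]
ee_rot: [[-0.042, 0.999, 0.003], [0.999, 0.042, -0.004], [-0.004, 0.003, -1.0]]
contact_force: [0.1, 0.3, 0.1]
finger_gap: 0.233
```

```bash
python3 -c "
from h import *
goal([.5795,-.0595,.215],8.5,.1)"
```

```text
t 9.97 p [521.6 239.1 223.7] F [0.1 0.3 0.1] M [-0.07  0.    0.05] gap 21.9 tot cm [-30.07   4.54   1.  ] rv [ 0.003  0.004 -0.107] n 7
[0.1, -4.3, 0.65, 0.14, 0.0, 0.001, -0.015]
[0.1, -4.31, 0.58, 0.14, 0.0, 0.001, -0.015]
[0.1, -4.31, 0.52, 0.14, 0.0, 0.001, -0.015]
[0.1, -4.32, 0.45, 0.13, 0.0, 0.001, -0.015]
[0.1, -4.33, 0.39, 0.13, 0.0, 0.001, -0.015]
[0.1, -4.33, 0.32, 0.13, 0.0, 0.001, -0.015]
[0.1, -4.34, 0.25, 0.13, 0.0, 0.001, -0.015]
```

>>> servo_tool([
  [0.1,-4.3,0.6,0,0,0,-0.015],
  [0.1,-4.3,0.6,0,0,0,-0.015],
  [0.1,-4.3,0.5,0,0,0,-0.015],
  [0.1,-4.3,0.5,0,0,0,-0.015],
  [0.1,-4.3,0.4,0,0,0,-0.015],
])

```text
time_s: 10.6
tcp_pos: [0.5738, 0.0242, 0.239]
ee_rot: [[-0.125, 0.992, 0.034], [0.992, 0.125, -0.0], [-0.005, 0.034, -0.999]]
contact_force: [0.3, 0.1, -0.5]
finger_gap: 0.228
```

>>> servo_tool([
  [0.1,-4.3,0.3,0,0,0,-0.015],
  [0.1,-3.5,0.2,0,0,0,-0.015],
  [0.1,0,0,0,0,0,0],
])

```text
time_s: 10.98
tcp_pos: [0.5934, -0.0594, 0.2449]
ee_rot: [[-0.152, 0.987, 0.046], [0.988, 0.152, -0.004], [-0.011, 0.045, -0.999]]
contact_force: [0.1, 0.1, -0.8]
finger_gap: 0.225
```

```bash
python3 -c "
from h import *
goal([.5795,-.0595,.195],8.5,.1)
im,d=grab('side','s5.png')
a=cv2.resize(im[140:270,230:350],None,fx=4.6,fy=4.6,interpolation=cv2.INTER_CUBIC); cv2.imwrite('pics/s5c.png',a[:,:,::-1])
o=arm.get_obs(); p=np.array(o['tcp_pos']);R=np.array(o['ee_rot'])
f=lambda a:np.round(((a-[230,140]+.5)*4.6-.5),0).tolist()
G=p+R@[.006+.013,0,0]
print('gauge near edge: tcp, tip',f(proj('side',[G,G+R@[0,0,.085]])))
X=np.array([np.cos(np.radians(8.5)),np.sin(np.radians(8.5)),0]);Y=np.array([-X[1],X[0],0]); s=np.array([.5795,-.0535,0])
print('slot near end z95, z40',f(proj('side',[s+.045*Y+[0,0,.095],s+.045*Y+[0,0,.04]])))
"
```

```text
t 10.97 p [593.4 -59.4 244.9] F [ 0.1  0.1 -0.8] M [-0.05  0.1   0.  ] gap 21.2 tot cm [ 0.26 -1.59  4.92] rv [0.045 0.011 0.004] n 2
[0.1, 0.13, -0.8, 2.46, 0.022, 0.006, 0.002]
[0.1, 0.11, -0.74, 2.48, 0.022, 0.006, 0.002]
gauge near edge: tcp, tip [[243.0, 166.0], [238.0, 310.0]]
slot near end z95, z40 [[272.0, 438.0], [273.0, 527.0]]
```

View pics/s5c.png

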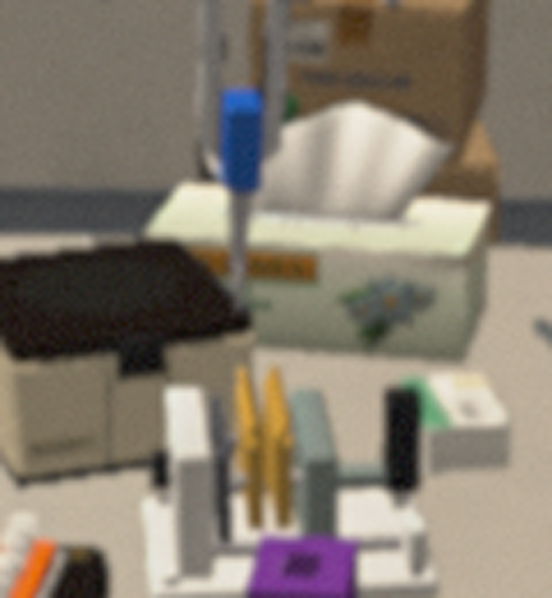

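The gauge is held, with its tip at crop (240,305). The bar gap at the near end is around (265,440). I'll straighten it and bring it to just above the slot.

>>> servo_tool([
  [0.1,0.1,-0.6,2.0,0.022,0.006,0],
  [0.1,0.1,-0.6,1.5,0.022,0.006,0],
  [0.1,0,0,0.7,0,0,0],
  [0.1,0,0,0,0,0,0],
])

```text
time_s: 11.52
tcp_pos: [0.5805, -0.0542, 0.1995]
ee_rot: [[-0.157, 0.988, -0.004], [0.988, 0.157, 0.004], [0.004, -0.003, -1.0]]
contact_force: [0.8, 0.3, -0.1]
finger_gap: 0.231
```

```bash
python3 -c "
from h import *
goal([.581,-.0595,.200],8.5,.1)"
```

```text
t 11.53 p [580.5 -54.2 199.5] F [ 0.8  0.3 -0.1] M [-0.05  0.02  0.05] gap 21.7 tot cm [-0.54 -0.03 -0.05] rv [-0.003 -0.004  0.009] n 1
[0.1, -0.54, -0.03, -0.05, -0.003, -0.004, 0.009]
```

>>> servo_tool([
  [0.1,-0.5,0,0,0,0,0.009],
  [0.1,0,0,0,0,0,0],
])

```text
time_s: 11.78
tcp_pos: [0.5818, -0.0591, 0.1999]
ee_rot: [[-0.148, 0.989, -0.003], [0.989, 0.148, 0.003], [0.004, -0.002, -1.0]]
contact_force: [0.7, 0.5, -0.9]
finger_gap: 0.232
```

```bash
python3 -c "
from h import *
goal([.581,-.0595,.200],8.5,.1)
ims=[grab('side')[0].astype(float) for i in range(4)]
im=np.mean(ims,0).astype(np.uint8); np.save('pics/s6.npy',im)
k,x0,y0=10,255,180
a=cv2.resize(im[y0:y0+60,x0:x0+60],None,fx=k,fy=k,interpolation=cv2.INTER_CUBIC)
f=lambda a:np.round(((a-[x0,y0]+.5)*k-.5),0).tolist()
o=arm.get_obs(); p=np.array(o['tcp_pos']);R=np.array(o['ee_rot'])
G=p+R@[.006+.013,0,0]
print('gauge near edge: tcp, tip',f(proj('side',[G,G+R@[0,0,.085]])))
X=np.array([np.cos(np.radians(8.5)),np.sin(np.radians(8.5)),0]);Y=np.array([-X[1],X[0],0]); s=np.array([.581,-.0535,0])
print('slot near end z95, z60, far z95',f(proj('side',[s+.045*Y+[0,0,.095],s+.045*Y+[0,0,.06],s-.045*Y+[0,0,.095],s+.045*Y+.01*X+[0,0,.095]])))
cv2.imwrite('pics/s6c.png',a[:,:,::-1])
"
```

```text
t 11.78 p [581.8 -59.1 199.9] F [ 0.7  0.5 -0.9] M [-0.06 -0.02  0.05] gap 21.8 tot cm [-0.03 -0.08 -0.01] rv [-0.002 -0.004  0.   ] n 1
[0.1, -0.03, -0.08, -0.01, -0.002, -0.004, 0.0]
gauge near edge: tcp, tip [[325.0, 128.0], [328.0, 436.0]]
slot near end z95, z60, far z95 [[336.0, 553.0], [337.0, 676.0], [312.0, 421.0], [297.0, 555.0]]
```

View pics/s6c.png

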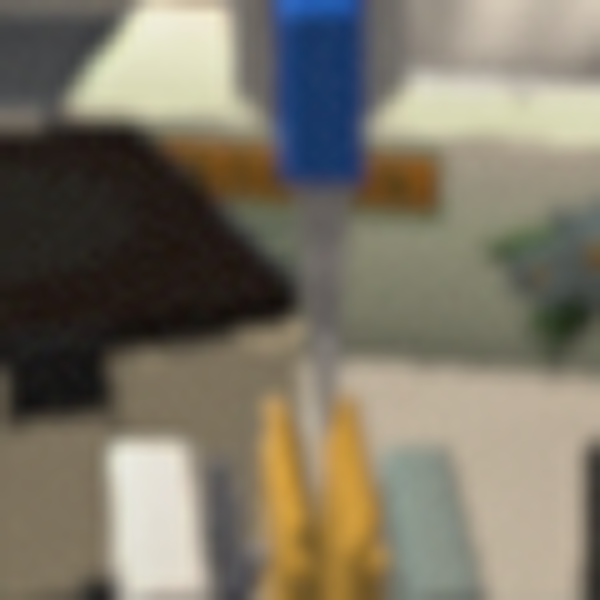

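The side view shows the blade axis near column 325 and the slot line (V apex) at about (318,490), so the gauge sits about 2 mm short in +x. I'll shift it slightly and lower it gently.

>>> servo_tool([
  [0.1,0,0.15,0.5,0,0,0],
  [0.1,0,0,0.5,0,0,0],
  [0.1,0,0,0.5,0,0,0],
  [0.1,0,0,0,0,0,0],
])

```text
time_s: 12.48
tcp_pos: [0.5829, -0.0585, 0.1838]
ee_rot: [[-0.148, 0.989, -0.003], [0.989, 0.148, 0.004], [0.004, -0.003, -1.0]]
contact_force: [-0.4, 0.7, -0.5]
finger_gap: 0.232
```

>>> servo_tool([
  [0.1,0,0,0.5,0,0,0],
  [0.1,0,0,0.4,0,0,0],
])

```text
time_s: 12.72
tcp_pos: [0.5831, -0.0585, 0.1745]
ee_rot: [[-0.148, 0.989, -0.003], [0.989, 0.148, 0.003], [0.004, -0.002, -1.0]]
contact_force: [0.4, 0.1, -0.4]
finger_gap: 0.229
```

```bash
python3 -c "
from h import *
goal([.583,-.0595,.18],8.5,.1)"
```

```text
t 12.72 p [583.1 -58.5 174.5] F [ 0.4  0.1 -0.4] M [-0.1   0.23  0.02] gap 21.5 tot cm [-0.1  -0.03 -0.56] rv [-0.002 -0.004  0.   ] n 1
[0.1, -0.1, -0.03, -0.56, -0.002, -0.004, 0.0]
```

>>> servo_tool([
  [0.1,0,0,0.4,0,0,0],
  [0.1,0,0,0,0,0,0],
])

```text
time_s: 12.98
tcp_pos: [0.5826, -0.0584, 0.1697]
ee_rot: [[-0.148, 0.989, -0.004], [0.989, 0.148, 0.004], [0.004, -0.003, -1.0]]
contact_force: [0.7, -0.1, -1.9]
finger_gap: 0.229
```

```bash
cat > m.py <<'E'
from h import *
import sys
o=arm.get_obs(); F=np.array(o['contact_force']); M=np.array(o['moment']); th=np.radians(8.5); X=np.array([np.cos(th),np.sin(th),0]); Y=np.array([-np.sin(th),np.cos(th),0])
R=np.array(o['ee_rot']); p=np.array(o['tcp_pos'])
print('t',round(o['time_s'],2),'p',np.round(p*1000,1),'z',np.round(R[:,2],4),'yaw',np.round(np.degrees(np.arctan2(R[1,1],R[0,1])),2),'F sealer xyz',np.round([F@X,F@Y,F[2]],2),'M',np.round([M@X,M@Y,M[2]],3),'gap',round(o['finger_gap']*94,1))
E
python3 m.py
```

```text
t 12.97 p [582.6 -58.4 169.7] z [-0.0038  0.0036 -1.    ] yaw 8.52 F sealer xyz [ 0.68 -0.16 -1.91] M [-0.084  0.065  0.001] gap 21.6
```

>>> servo_tool([
  [0.1,0,0,0.4,0,0,0],
  [0.1,0,0,0,0,0,0],
])

```text
time_s: 13.22
tcp_pos: [0.5824, -0.0585, 0.1655]
ee_rot: [[-0.148, 0.989, -0.004], [0.989, 0.148, 0.003], [0.004, -0.004, -1.0]]
contact_force: [-0.3, 0.2, -1.1]
finger_gap: 0.235
```

```bash
python3 m.py
```

```text
t 13.22 p [582.4 -58.5 165.5] z [-0.0042  0.0035 -1.    ] yaw 8.53 F sealer xyz [-0.23  0.28 -1.12] M [-0.101  0.136  0.009] gap 22.1
```

>>> servo_tool([
  [0.1,0,0,0.3,0,0,0],
  [0.1,0,0,0,0,0,0],
])

```text
time_s: 13.48
tcp_pos: [0.5822, -0.0585, 0.1623]
ee_rot: [[-0.148, 0.989, -0.005], [0.989, 0.148, 0.003], [0.004, -0.004, -1.0]]
contact_force: [0.1, 0.1, -0.9]
finger_gap: 0.233
```

```bash
python3 m.py
```

```text
t 13.47 p [582.2 -58.5 162.3] z [-0.0046  0.0034 -1.    ] yaw 8.53 F sealer xyz [ 0.1   0.05 -0.92] M [-0.088  0.164  0.053] gap 21.9
```

>>> servo_tool([
  [0.1,0,0,0.3,0,0,0],
  [0.1,0,0,0,0,0,0],
])

```text
time_s: 13.72
tcp_pos: [0.5819, -0.0585, 0.1592]
ee_rot: [[-0.148, 0.989, -0.005], [0.989, 0.148, 0.003], [0.004, -0.004, -1.0]]
contact_force: [0.0, 0.2, -1.4]
finger_gap: 0.237
```

```bash
python3 m.py
```

```text
t 13.72 p [581.9 -58.5 159.2] z [-0.005   0.0033 -1.    ] yaw 8.53 F sealer xyz [ 0.07  0.21 -1.36] M [-0.097  0.251  0.031] gap 22.2
```

>>> servo_tool([
  [0.1,0,0,0.3,0,0,0],
  [0.1,0,0,0,0,0,0],
])

```text
time_s: 13.98
tcp_pos: [0.5817, -0.0585, 0.1559]
ee_rot: [[-0.148, 0.989, -0.005], [0.989, 0.148, 0.003], [0.004, -0.005, -1.0]]
contact_force: [-1.0, -0.5, -1.4]
finger_gap: 0.233
```

```bash
python3 m.py
```

```text
t 13.97 p [581.7 -58.5 155.9] z [-0.0054  0.0033 -1.    ] yaw 8.53 F sealer xyz [-1.01 -0.31 -1.43] M [-0.092  0.195 -0.011] gap 21.9
```

>>> servo_tool([
  [0.1,0,0,0.3,0,0,0],
  [0.1,0,0,0,0,0,0],
])

```text
time_s: 14.22
tcp_pos: [0.5818, -0.0586, 0.1527]
ee_rot: [[-0.148, 0.989, -0.005], [0.989, 0.148, 0.003], [0.004, -0.005, -1.0]]
contact_force: [-0.6, 0.3, -2.1]
finger_gap: 0.235
```

```bash
python3 m.py
```

```text
t 14.22 p [581.8 -58.6 152.7] z [-0.0052  0.0032 -1.    ] yaw 8.53 F sealer xyz [-0.59  0.42 -2.08] M [-0.075  0.229  0.025] gap 22.0
```

Drag was expected by this depth, so I look again before going deeper.

```bash
python3 - <<'E'
from h import *
k=8
im=np.mean([grab('side')[0].astype(float) for i in range(6)],0).astype(np.uint8)
b=np.mean([grab('top')[0].astype(float) for i in range(3)],0).astype(np.uint8)
np.savez('pics/v7.npz',s=im,t=b)
o=arm.get_obs(); p=np.array(o['tcp_pos']);R=np.array(o['ee_rot'])
x0,y0=260,185
a=cv2.resize(im[y0:y0+72,x0:x0+60],None,fx=k,fy=k,interpolation=cv2.INTER_CUBIC)
f=lambda a:np.round(((a-[x0,y0]+.5)*k-.5),0).tolist()
G=p+R@[.006+.013,0,0]
print('gauge near edge: tcp, tip, handle bottom, handle top(c)',f(proj('side',[G,G+R@[0,0,.085],p+R@[.025,0,.015],p+R@[.025,0,-.035]])))
c=cv2.resize(b[190:262,315:350],None,fx=k,fy=k,interpolation=cv2.INTER_CUBIC)
cv2.imwrite('pics/v7.png',np.hstack([a,c])[:,:,::-1])
E
python3 m.py
```

```text
gauge near edge: tcp, tip, handle bottom, handle top(c) [[220.0, 200.0], [223.0, 440.0], [222.0, 250.0], [220.0, 104.0]]
t 14.68 p [581.8 -58.5 153. ] z [-0.0051  0.0032 -1.    ] yaw 8.53 F sealer xyz [ 0.    0.88 -2.1 ] M [-0.099  0.208  0.027] gap 21.7
```

View pics/v7.png

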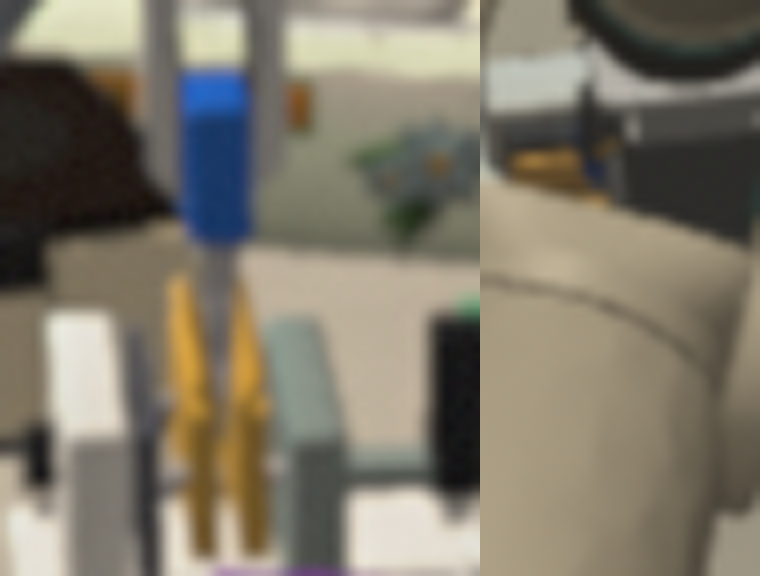

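The side view shows the blade between the bars, which have spread slightly (near ends at columns 204 and 256). My zero-motion rows let the arm rebound, so friction hid the push. I'll read the force right after a downward row.

>>> servo_tool([
  [0.1,0,0,0.15,0,0,0],
])

```text
time_s: 14.8
tcp_pos: [0.582, -0.0586, 0.152]
ee_rot: [[-0.148, 0.989, -0.005], [0.989, 0.148, 0.003], [0.004, -0.004, -1.0]]
contact_force: [-1.2, 0.3, 1.4]
finger_gap: 0.23
```

```bash
python3 m.py
```

```text
t 14.8 p [582.  -58.6 152. ] z [-0.0046  0.003  -1.    ] yaw 8.53 F sealer xyz [-1.09  0.51  1.41] M [0.006 0.415 0.049] gap 21.6
```

>>> servo_tool([
  [0.1,0,0,0.2,0,0,0],
])

```text
time_s: 14.92
tcp_pos: [0.582, -0.0587, 0.1504]
ee_rot: [[-0.148, 0.989, -0.004], [0.989, 0.148, 0.003], [0.003, -0.004, -1.0]]
contact_force: [-1.9, -0.7, 1.9]
finger_gap: 0.232
```

```bash
python3 m.py
```

```text
t 14.93 p [582.  -58.7 150.4] z [-0.0041  0.0028 -1.    ] yaw 8.54 F sealer xyz [-1.95 -0.4   1.91] M [0.022 0.438 0.009] gap 21.8
```

>>> servo_tool([
  [0.1,0,-0.1,0.15,0,0,0],
])

```text
time_s: 15.05
tcp_pos: [0.5816, -0.0588, 0.1493]
ee_rot: [[-0.148, 0.989, -0.003], [0.989, 0.148, 0.003], [0.003, -0.002, -1.0]]
contact_force: [1.0, -0.1, 1.6]
finger_gap: 0.231
```

```bash
python3 m.py
```

```text
t 15.05 p [581.6 -58.8 149.3] z [-0.0025  0.0027 -1.    ] yaw 8.53 F sealer xyz [ 0.93 -0.25  1.55] M [0.018 0.086 0.029] gap 21.7
```

>>> servo_tool([
  [0.1,0,0,0.2,0,0,0],
])

```text
time_s: 15.18
tcp_pos: [0.5818, -0.0588, 0.1476]
ee_rot: [[-0.148, 0.989, -0.002], [0.989, 0.148, 0.003], [0.003, -0.001, -1.0]]
contact_force: [-1.5, -0.2, 2.1]
finger_gap: 0.23
```

```bash
python3 m.py
```

```text
t 15.18 p [581.8 -58.8 147.6] z [-0.0017  0.0026 -1.    ] yaw 8.54 F sealer xyz [-1.49  0.05  2.07] M [-0.03   0.386 -0.029] gap 21.7
```

>>> servo_tool([
  [0.1,0,-0.15,0.2,0,0,0],
  [0.1,0,0,0.2,0,0,0],
])

```text
time_s: 15.42
tcp_pos: [0.5815, -0.0591, 0.1441]
ee_rot: [[-0.148, 0.989, 0.002], [0.989, 0.148, 0.002], [0.002, 0.002, -1.0]]
contact_force: [-0.7, 0.7, 2.2]
finger_gap: 0.229
```

```bash
python3 m.py
```

```text
t 15.43 p [581.5 -59.1 144.1] z [ 0.0016  0.0025 -1.    ] yaw 8.53 F sealer xyz [-0.56  0.8   2.23] M [-0.023  0.22  -0.078] gap 21.5
```

>>> servo_tool([
  [0.1,0,-0.05,0.2,0,0,0],
  [0.1,0,0,0.2,0,0,0],
])

```text
time_s: 15.68
tcp_pos: [0.5815, -0.0593, 0.1403]
ee_rot: [[-0.148, 0.989, 0.003], [0.989, 0.148, 0.002], [0.002, 0.003, -1.0]]
contact_force: [-1.3, 0.2, 3.6]
finger_gap: 0.228
```

```bash
python3 m.py
```

```text
t 15.68 p [581.5 -59.3 140.3] z [ 0.0027  0.0022 -1.    ] yaw 8.53 F sealer xyz [-1.21  0.37  3.61] M [-0.007  0.219 -0.016] gap 21.4
```

```bash
cat > av.py <<'E'
from h import *
th=np.radians(8.5); X=np.array([np.cos(th),np.sin(th),0]); Y=np.array([-np.sin(th),np.cos(th),0]); L=[]
for i in range(6):
    o=arm.get_obs(); F=np.array(o['contact_force']); M=np.array(o['moment']); L.append([F@X,F@Y,F[2],M@Y,M[2],o['tcp_pos'][0]*1e3,o['tcp_pos'][2]*1e3]); im=arm.get_image('side')
np.save('pics/last.npy',im[0])
print(np.round(L,2)); print(np.round(np.mean(L,0),2), o['time_s'])
E
python3 av.py
```

```text
[[-1.2100e+00  3.7000e-01  3.6100e+00  2.2000e-01 -2.0000e-02  5.8146e+02
   1.4033e+02]
 [ 4.9000e-01  4.5000e-01  2.6500e+00  1.5000e-01  5.0000e-02  5.8136e+02
   1.4005e+02]
 [-2.0000e-02 -2.2000e-01  2.0100e+00  7.0000e-02 -2.0000e-02  5.8136e+02
   1.4003e+02]
 [ 8.0000e-01 -1.7000e-01  1.4300e+00  5.0000e-02  0.0000e+00  5.8135e+02
   1.4004e+02]
 [ 7.5000e-01 -3.0000e-01  1.8500e+00  9.0000e-02 -0.0000e+00  5.8136e+02
   1.4005e+02]
 [-4.0000e-02 -2.8000e-01  2.1700e+00  8.0000e-02  1.0000e-02  5.8136e+02
   1.4006e+02]]
[ 1.3000e-01 -3.0000e-02  2.2900e+00  1.1000e-01  0.0000e+00  5.8138e+02
  1.4009e+02] 15.925
```

Run:
```python
from h import *
a=np.load('pics/s3.png.npz')['im']; b=np.load('pics/last.npy'); s7=np.load('pics/v7.npz')['s']
def sub(A,B,x0,x1,y0,y1):
    t=A[y0:y1,x0:x1]; S=B[y0-4:y1+4,x0-4:x1+4]
    r=cv2.matchTemplate(cv2.resize(S,None,fx=8,fy=8,interpolation=2),cv2.resize(t,None,fx=8,fy=8,interpolation=2),cv2.TM_CCOEFF_NORMED)
    _,v,_,l=cv2.minMaxLoc(r); return (l[0]/8-4,l[1]/8-4,round(v,3))
for n,w in dict(jaw=(296,306,236,258),grip=(310,322,224,246),block=(264,276,228,262),rearbar=(282,288,238,254),frontbar=(288,294,240,256)).items():
    print(n,sub(a,s7,*w),sub(a,b,*w))
k=8;c=cv2.resize(np.hstack([a[185:257,264:310],b[185:257,264:310]]),None,fx=k,fy=k,interpolation=2)
cv2.imwrite('pics/cmp.png',c[:,:,::-1])
```

```text
jaw (0.0, 0.0, 0.999) (0.0, 0.0, 0.999)
grip (0.125, -0.125, 0.883) (0.125, -0.125, 0.881)
block (0.0, 0.0, 0.999) (0.0, 0.0, 0.999)
rearbar (-0.125, 0.0, 0.992) (-0.625, 0.0, 0.971)
frontbar (0.125, 0.125, 0.991) (0.625, 0.25, 0.973)
```

View pics/cmp.png

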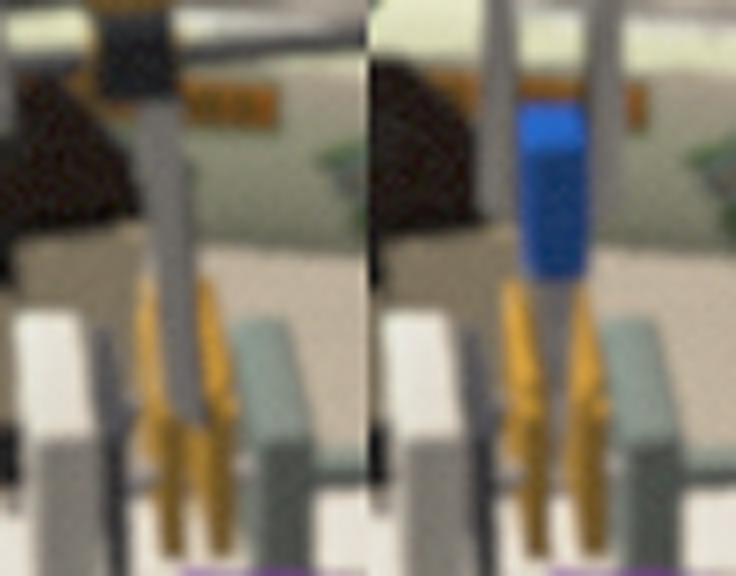

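The left/right comparison shows the jaw and fixed block unmoved (0.0 px). Both bars have yielded equally (rear -0.625 px, front +0.625 px, about 1.5 mm each), so the gauge is centred and dragging on both. I continue down, watching the push.

>>> servo_tool([
  [0.1,0,0,0.2,0,0,0],
  [0.1,0,0,0.2,0,0,0],
])

```text
time_s: 16.23
tcp_pos: [0.5815, -0.0593, 0.1364]
ee_rot: [[-0.148, 0.989, 0.003], [0.989, 0.148, 0.002], [0.002, 0.003, -1.0]]
contact_force: [-0.9, 0.1, 4.8]
finger_gap: 0.23
```

```bash
python3 av.py | tail -8
```

```text
[-4.8000e-01 -2.1000e-01  3.6000e+00  2.0000e-01  3.0000e-02  5.8143e+02
   1.3618e+02]
 [-3.4000e-01 -5.4000e-01  3.3400e+00  1.7000e-01 -2.0000e-02  5.8143e+02
   1.3620e+02]
 [-1.6000e-01  8.3000e-01  3.4500e+00  1.5000e-01  6.0000e-02  5.8141e+02
   1.3618e+02]]
[-2.9000e-01  3.0000e-02  3.9100e+00  1.6000e-01  1.0000e-02  5.8144e+02
  1.3623e+02] 16.475
```

>>> servo_tool([
  [0.1,0,0,0.2,0,0,0],
  [0.1,0,0,0.2,0,0,0],
])

```text
time_s: 16.77
tcp_pos: [0.5816, -0.0593, 0.1327]
ee_rot: [[-0.148, 0.989, 0.003], [0.989, 0.148, 0.002], [0.002, 0.003, -1.0]]
contact_force: [-1.3, 0.1, 5.0]
finger_gap: 0.232
```

```bash
python3 av.py | tail -8
```

```text
[-1.1100e+00 -6.3000e-01  4.2900e+00  1.7000e-01  0.0000e+00  5.8147e+02
   1.3244e+02]
 [-1.3000e-01  1.4000e-01  4.5200e+00  1.6000e-01  1.0000e-02  5.8146e+02
   1.3246e+02]
 [-3.2000e-01  4.4000e-01  3.7500e+00  2.2000e-01 -1.0000e-02  5.8151e+02
   1.3246e+02]]
[-4.8000e-01  2.0000e-02  4.2500e+00  1.9000e-01  0.0000e+00  5.8148e+02
  1.3248e+02] 17.025
```

```bash
python3 - <<'E'
from h import *
a=np.load('pics/s3.png.npz')['im']; s6=np.load('pics/s6.npy'); v7=np.load('pics/v7.npz')['s']
b=np.mean([grab('side')[0].astype(float) for i in range(6)],0).astype(np.uint8); np.save('pics/v8.npy',b)
def sub(A,B,x0,x1,y0,y1):
    t=A[y0:y1,x0:x1]; S=B[y0-4:y1+4,x0-4:x1+4]; k=20
    r=cv2.matchTemplate(cv2.resize(S,None,fx=k,fy=k,interpolation=2),cv2.resize(t,None,fx=k,fy=k,interpolation=2),cv2.TM_CCOEFF_NORMED)
    _,v,_,l=cv2.minMaxLoc(r); return (l[0]/k-4,l[1]/k-4,round(v,3))
for n,w in dict(jaw=(296,306,236,258),grip=(310,322,224,246),block=(264,276,228,262),rearbar=(282,287,240,253),frontbar=(288,294,242,254)).items():
    print(n,[sub(s6,q,*w) for q in(v7,np.load('pics/last.npy'),b)])
# handle bottom/top edge rows vs prediction, column mean of blueness
for nm,im in(('s6',s6),('v7',v7),('now',b)):
    bl=(im[...,2].astype(int)-im[...,0]); u=287; pr=bl[150:240,285:289].mean(1); k=np.where(pr>30)[0]+150; print(nm,'blue rows',k.min(),k.max(), pr[k.max()-151:k.max()-147].round())
th=np.radians(8.5);Y=np.array([-np.sin(th),np.cos(th),0])
for z in(.1999,.1530,.1325):
    p=np.array([.5817,-.0590,z])+.006*Y
    q=proj('side',[p+.019*Y-[0,0,.015],p+.019*Y+[0,0,.035],p-.019*Y+[0,0,.035]]); print(z,q[:,1].round(1))
q=proj('side',[[.58,-.01,.06],[.59,-.01,.06]]); print('px/mm',(q[1]-q[0])/10)
E
python3 m.py
```

```text
jaw [(0.0, 0.0, 0.999), (0.0, 0.0, 0.999), (0.0, 0.0, 0.999)]
grip [(0.0, -0.04999999999999982, 0.998), (0.0, -0.04999999999999982, 0.997), (0.0, -0.04999999999999982, 0.998)]
block [(0.0, 0.0, 0.999), (0.0, 0.0, 0.999), (0.0, 0.0, 0.999)]
rearbar [(-0.20000000000000018, 0.0, 0.995), (-0.75, 0.04999999999999982, 0.989), (-0.75, 0.04999999999999982, 0.989)]
frontbar [(0.15000000000000036, 0.20000000000000018, 0.988), (0.7999999999999998, 0.25, 0.961), (0.7999999999999998, 0.25, 0.961)]
s6 blue rows 176 197 [77. 56. 23. -1.]
v7 blue rows 194 214 [78. 62. 30.  3.]
now blue rows 201 222 [68. 38.  6. -9.]
0.1999 [198.7 180.1 175.5]
0.153 [215.8 197.6 192.6]
0.1325 [223.1 205.1 200. ]
px/mm [-0.38236626 -0.00952329]
t 17.38 p [581.5 -59.3 132.4] z [ 0.0026  0.0021 -1.    ] yaw 8.53 F sealer xyz [-0.58 -0.73  4.54] M [-0.032  0.219 -0.034] gap 21.4
```

>>> servo_tool([
  [0.1,0,0,0.2,0,0,0],
])

```text
time_s: 17.5
tcp_pos: [0.5816, -0.0594, 0.1308]
ee_rot: [[-0.148, 0.989, 0.003], [0.989, 0.148, 0.002], [0.001, 0.003, -1.0]]
contact_force: [-0.3, 0.6, 5.6]
finger_gap: 0.233
```

>>> servo_tool([
  [0.1,0,-0.03,0.2,0,0,0],
])

```text
time_s: 17.62
tcp_pos: [0.5815, -0.0594, 0.1292]
ee_rot: [[-0.148, 0.989, 0.004], [0.989, 0.148, 0.002], [0.001, 0.004, -1.0]]
contact_force: [-0.8, 0.3, 6.6]
finger_gap: 0.23
```

```bash
python3 av.py
```

```text
[[-7.8000e-01  4.2000e-01  6.6100e+00  3.1000e-01 -1.0000e-02  5.8151e+02
   1.2919e+02]
 [-4.9000e-01 -4.6000e-01  4.2200e+00  1.9000e-01  3.0000e-02  5.8145e+02
   1.2899e+02]
 [ 4.9000e-01 -2.8000e-01  4.4800e+00  1.5000e-01  6.0000e-02  5.8148e+02
   1.2898e+02]
 [-2.7000e-01  6.0000e-01  5.3700e+00  1.6000e-01 -0.0000e+00  5.8146e+02
   1.2898e+02]
 [-4.8000e-01  3.8000e-01  4.9400e+00  2.0000e-01 -1.0000e-02  5.8147e+02
   1.2897e+02]
 [-3.8000e-01 -4.4000e-01  5.0400e+00  2.1000e-01 -2.0000e-02  5.8144e+02
   1.2893e+02]]
[-3.2000e-01  4.0000e-02  5.1100e+00  2.0000e-01  1.0000e-02  5.8147e+02
  1.2900e+02] 17.875
```

>>> servo_tool([
  [0.1,0,0,0.25,0,0,0],
])

```text
time_s: 18.05
tcp_pos: [0.5816, -0.0594, 0.127]
ee_rot: [[-0.148, 0.989, 0.004], [0.989, 0.148, 0.002], [0.001, 0.004, -1.0]]
contact_force: [-1.4, 0.5, 8.0]
finger_gap: 0.229
```

```bash
python3 av.py; python3 m.py
python3 - <<'E'
from h import *
s6=np.load('pics/s6.npy'); b=np.load('pics/last.npy')
def sub(A,B,x0,x1,y0,y1):
    t=A[y0:y1,x0:x1]; S=B[y0-4:y1+4,x0-4:x1+4]; k=20
    r=cv2.matchTemplate(cv2.resize(S,None,fx=k,fy=k,interpolation=2),cv2.resize(t,None,fx=k,fy=k,interpolation=2),cv2.TM_CCOEFF_NORMED)
    _,v,_,l=cv2.minMaxLoc(r); return (round(l[0]/k-4,2),round(l[1]/k-4,2),round(v,3))
for n,w in dict(jaw=(296,306,236,258),grip=(310,322,224,246),block=(264,276,228,262),rearbar=(282,287,240,253),frontbar=(288,294,242,254)).items(): print(n,sub(s6,b,*w))
E
```

```text
[[-1.3300e+00  7.5000e-01  8.0100e+00  3.5000e-01  1.0000e-02  5.8160e+02
   1.2697e+02]
 [-8.4000e-01 -7.7000e-01  4.7800e+00  1.8000e-01 -2.0000e-02  5.8148e+02
   1.2658e+02]
 [-1.6000e-01  1.0300e+00  5.6000e+00  2.6000e-01 -0.0000e+00  5.8152e+02
   1.2659e+02]
 [-5.9000e-01  1.8000e-01  4.4800e+00  2.5000e-01 -1.0000e-02  5.8152e+02
   1.2660e+02]
 [-1.1300e+00 -2.5000e-01  5.4200e+00  2.5000e-01  2.0000e-02  5.8150e+02
   1.2654e+02]
 [-4.2000e-01  1.0000e-01  5.2100e+00  2.3000e-01  2.0000e-02  5.8150e+02
   1.2657e+02]]
[-7.5000e-01  1.7000e-01  5.5800e+00  2.5000e-01  1.0000e-02  5.8152e+02
  1.2664e+02] 18.3
t 18.35 p [581.5 -59.4 126.6] z [ 0.0036  0.0019 -1.    ] yaw 8.53 F sealer xyz [-0.74  0.11  5.39] M [-0.042  0.256  0.051] gap 21.2
jaw (0.0, 0.0, 0.999)
grip (0.0, -0.05, 0.998)
block (0.0, 0.0, 0.999)
rearbar (-0.9, 0.05, 0.986)
frontbar (1.0, 0.3, 0.962)
```

```bash
python3 -c "
from bench import arm
print(arm.sign_off())"
```

```text
the job is handed in; nothing more can be done
None
```

I shut the jaw by its black grip, took the gauge out of the grey stand, and lowered its blade into the middle of the slot. I handed in at about 18.4 s, still holding the gauge upright there.

**Jaw:** It travelled about 35 mm to its stop, and the force then rose to about 20 N without further motion. In the side camera, the jaw, grip and fixed block had moved no more than 0.05 px from before insertion to the last check.

**Gauge:** It was within about 0.25° of vertical, with its yaw matching the slot, which I measured at about 8.5°. Both bars had yielded almost equally, about 2.5 mm each (rear -0.9 px, front +1.0 px). The sideways force was under 1 N at rest.

**Push:** It read about 8 N at the end of the last downward step, and settled to about 5.5 N while holding.

**Checks that disagreed:**
- **Drag rate:** The push grew by about 0.2–0.4 N per mm, slower than the 0.4 you gave for most of the way. I went by the 8 N push, so the blade is about 30 mm past first contact; 0.4 N/mm would have given nearer 15 mm.
- **Tip height:** The cameras showed the handle 2–3 mm higher in the fingers than calculated. That offset stayed constant during insertion, so the gauge did not slip then.
- **Position along the slot:** The two cameras differed by about 5 mm on where the gauge stood in the stand. I placed its centre along the slot using the top camera.

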